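# Swing the probe arm over the well and lock its collar

## Task

On the calibration stand, swing the stiff arm round until its hanging thermometer probe points down the middle of the open brass-rimmed well (leave the collar loose and let the arm rest there a moment), then turn the black lock collar clockwise, seen from above, fully home to its stop, with its yellow index at the red locked mark. Feel for the stop: the collar is carried by the arm, so wrenching on past the stop drags the arm off the well, and once locked the arm must not be swung. Leave everything else where it is and let go of the arm and collar.

Things in the scene. Friction and masses are not known exactly. Their poses are not given: they have to be found in the camera images.
- stand: fixed stand screwed to the steel table: dark round base 140 mm in diameter, 14 mm high, 26 mm post up to 150 mm; origin on the post's axis at table level. On it turns the arm: aluminium hub 54 mm in diameter, 150 to 178 mm above the table, and a bar 22 mm wide (157 to 171 mm high) out to the dark probe clamp (34 x 38 mm, 152 to 176 mm high).
- swing (a joint): angle of the swing arm about the stand's vertical post (rad), counter-clockwise from above positive; at 0 the arm points along the stand's -x axis. Limits -1.7 to 1.7. Stiff friction joint, stays where it is left; it takes about 6 N at the probe head to move it.
- collar (a joint): angle of the lock collar relative to the arm (rad), growing clockwise from above; hard stop = locked at 2.7, loose near 0. Stiff friction joint of about 0.4 N m; the arm itself gives way at about 0.9 N m. Too weak a grip slips on it; it needs more than one grasp on most arms.
- collar_top (a point): centre of the collar's top face, on the post's axis, 214 mm above the table. Black fluted cylinder, 58 mm diameter, 34 mm tall (180 to 214 mm high) just above the arm's hub; grasp across it from above at any yaw, fingertips clear of the arm. A 32 mm dark steel cap, part of the arm, stands 7 mm proud in its middle with a red locked mark and a white loose mark.
- collar_index (a point): yellow index bar on the collar's top face, 22.5 mm from the axis; turns with the collar.
- locked_mark (a point): point beyond the red locked mark, 22.5 mm from the axis on the side towards the probe; turns with the arm. With the collar locked, the yellow index is here.
- probe_head (a point): centre of the top of the white probe head, an upright cylinder 24 mm in diameter, 220 mm above the table, standing 44 mm above the clamp at the arm's outer end, 150 mm from the post's axis; a thin blue button tops it. Pinch or push it to swing the arm.
- probe_tip (a point): centre of the lower end of the steel probe, 10 mm in diameter, hanging straight below the head; 45 mm above the table.
- well (a point): centre of the mouth of the open well: a 22 mm hole with a brass rim in the middle of a fixed aluminium plate 110 x 110 x 12 mm; 12 mm above the table, 150 mm from the post's axis. The small black spots around it are closed holes.
- plug: small orange plastic well plug, 22 mm wide and 20 mm tall, standing on the well plate; origin under its centre. Not part of the job.
- screwdriver: red-handled screwdriver lying on the table at the robot's left; origin under its middle. Not part of the job.
- jar: jar with a blue cap, 60 mm wide, 85 mm tall, at the robot's right; origin under its centre. Not part of the job.
- bracket: perforated steel angle bracket, 120 mm long, 36 mm wide, lying at the left; origin under its middle. Not part of the job.
- spare_probe: spare thermometer probe lying behind the stand, white head 24 mm square, 4 mm radius rod, 200 mm long in all; origin at the middle of its length on the table. Not part of the job.

How it is judged:
On the way, in this order (a step that is already met when the one before it is completed fails the run):
1. the arm rests with the probe over the well, the collar still loose (horizontal distance between probe_tip and well below 0.006 m and value of joint collar below 1 rad and velocity of joint swing between -0.05 and 0.05 rad/s), for 0.3 s.
2. the collar is at its locked mark with the probe still over the well (horizontal distance between probe_tip and well below 0.006 m and value of joint collar above 2.6 rad), for 0.3 s.
At the end, for the whole second after the job is handed in: The probe tip is within 6 mm, seen from above, of the centre of the well (the whole 10 mm tip within its 22 mm mouth), the collar is within 0.1 rad of its stop at 2.7 rad, arm and collar are at rest, and the robot has let go (all of step 2 and velocity of joint swing between -0.02 and 0.02 rad/s and velocity of joint collar between -0.02 and 0.02 rad/s); the robot touches nothing.
It fails at once if the arm is swung while locked, or locked away from the well: collar past 2.6 rad with the probe more than 15 mm off the well (value of joint collar above 2.6 rad and horizontal distance between probe_tip and well above 0.015 m).
It fails at once if a bystander (plug, screwdriver, jar, bracket or spare probe) is moved by more than 15 mm (distance of any of plug, screwdriver, jar, bracket, spare_probe from where it was at the start of the episode above 0.015 m).
It also fails if it takes over 72 s, if anything falls off the work surface, if the arm or the gripper's body presses on something with over 40 N, if the wrist force passes 120 N, or if a joint passes its speed limit or range.

## Robot

A 7-joint arm with a two-finger parallel gripper is mounted at the origin on the work surface. World frame = base frame: x ahead of the robot, y to its left, z up, the work surface at z = 0. Lengths are in m, angles in rad, forces in N, time in s.
With the tool pointing down it reaches from about 0.4 to 0.875 m from the base axis. Payload 6.5 kg.
Tool frame: the origin (TCP) lies on the mounting face of the last link; the fingertips stand 166 mm ahead of it and the grasp point (between the pads) lies 147 mm ahead of it; z points along the fingers, y is the line along which they close (so a half turn about z gives the same grasp; the last joint's range is limited). The gripper opens to 88 mm and grips with 3 to 60 N. Pads are 18 mm wide; open, the fingers measure 123 mm over their backs; the gripper's body (75 mm by 187 mm) begins 45 mm behind the grasp point.
Start: joints at [1.059, 0.536, -0.004, 1.538, 0.003, 1.067, -0.071], TCP at [0.28, -0.586, 0.405] pointing down, gripper open.
Joint ranges: [-2.7, 2.7], [-0.37, 2.16], [-1.27, 1.26], [0.24, 2.4], [-1.31, 4.45], [0.19, 1.91], [-2.76, 2.76]. Speed limits (rad/s): [2.39, 2.39, 3.14, 3.14, 3.14, 3.14, 3.14].

## Interface

Orientations are given as a unit quaternion [x, y, z, w].
In Python, from plant import monitor, imaging, job gives the robot as it stands.
- The arm moves only by the shell command python3 -m jog 'ROWS' [FORCE]. ROWS is JSON, a list of rows, each a list of 3 entries, a list of its own where there are three numbers: the shift along the tool's x, y, z in m, then the turn, a rotation vector about the tool's x, y, z in rad, then the gripper's target within -1 to 1 (shut at 1, half-way at 0, fully open at -1). A call has 1 to 8 rows; each row is the pose to reach, as a shift and turn from the pose commanded when the call began, along the tool's axes at that moment; what a row does not reach only later rows make up. A row lasts 1/12 s, in which the tool goes at most 41.7 mm and 7.16 degrees, less where a joint would pass 70% of its speed; a pose out of reach is approached as far as the arm can. A call with a gripper value outside its range is refused whole. The fingers move at their own pace and stop on an object; FORCE is the grip in N (left out, the last holds). Time passes only in rows, so rows that repeat a pose let the fingers close. It gives the time, the measured TCP pose, the force and the opening at its end, in the units of the state.
- monitor.state(): the state, without advancing time (a new reading comes with each control period).
- imaging.camera(name): name is "scene" or "side" or "wrist"; returns the picture (480x640x3 uint8, red, green, blue); there is no depth.
- imaging.camera_model(name): a dict with "intrinsics" (3x3 intrinsics, pixels), "cam_to_world" (4x4, takes a point from camera to world coordinates). Camera axes: x right, y up, looking along -z (the intrinsics and any distortion apply to the point x, -y, -z); pixel columns grow to the right and rows downward; lengths in m; the calibration is good to about 2 mm. The wrist camera is an equidistant fisheye: a pixel r from the principal point sees the ray r / f radians off the axis. A picture is of the moment at which its call begins: read the wrist's pose just before it. camera_model takes no time and is no camera call; for the wrist camera it gives the pose at the moment of the call.
- job.job_done(): hands the job in, once; it reports no verdict.
The state is a dict: "t": time; "q": joint angles; "joint_vel": joint speeds; "effort": joint torques, N m; "ee_pos": TCP position; "ee_rot": TCP orientation; "contact_force": force on the tool from outside, world axes, zero at the start; "torque": the same for the moment, N m; "grip_width": finger opening in m.
Only numpy, scipy, OpenCV 4.12 (cv2) and the standard library are available. Lean on these libraries where they do the work, as an engineer would, in place of code of your own. Each camera call takes 0.05 s, during which the arm holds its last target. There are 200 camera calls.

## Working session

There is one attempt and no reset: what is moved stays moved. The work goes in short steps, Python scripts to look and compute and a shell command to move; the robot and the scene stay as the last step left them, time stands still between calls to the robot, and variables do not carry over. Pictures are saved under pics/ and viewed, on a budget of 10 in all, crops included, one or two more only if the job needs it, and the job is handed in when it is done.

```bash
ls; mkdir -p pics; python3 - <<'E'
from plant import monitor, imaging
import cv2
print(monitor.state())
for n in("scene","side"):
    im=imaging.camera(n); cv2.imwrite(f"pics/{n}0.png",im[:,:,::-1])
for n in("scene","side","wrist"):print(n,imaging.camera_model(n))
E
```

```text
pics
{'t': 0.0, 'q': array([ 1.05877302,  0.53716141, -0.0044548 ,  1.53883941,  0.0025568 ,
        1.06730242, -0.07120876]), 'joint_vel': array([-5.76720128e-04,  3.79633438e-04, -2.85535211e-05,  1.71729939e-03,
        2.14747730e-03, -1.32074624e-03,  1.06903183e-03]), 'effort': array([-1.66544869e-03, -5.70977283e+01,  9.89766307e-01, -2.51600987e+01,
       -5.64762647e-02,  1.79299543e-02,  2.10925218e-04]), 'ee_pos': array([ 0.28015935, -0.58616845,  0.4038549 ]), 'ee_rot': array([ 9.75251345e-01,  2.21097461e-01, -2.26979677e-04, -8.21885829e-04]), 'contact_force': array([ 0.15784436,  0.62922475, -0.80322553]), 'torque': array([ 0.03778815,  0.0036264 , -0.05119994]), 'grip_width': 0.08818206589242973}
scene {'intrinsics': array([[580.72213434,   0.        , 324.65197168],
       [  0.        , 580.72213434, 239.3714786 ],
       [  0.        ,   0.        ,   1.        ]]), 'cam_to_world': array([[-0.25206969, -0.71869296,  0.64802878,  1.40607379],
       [ 0.96751715, -0.20050514,  0.15397482,  0.15951479],
       [ 0.01927248,  0.66579135,  0.74588903,  1.09246616],
 
[... 236 characters left out ...]
 'cam_to_world': array([[-0.87268348,  0.3036463 , -0.38239046,  0.12284883],
       [-0.48825335, -0.55175283,  0.67614901,  0.75902916],
       [-0.00567488,  0.7767675 ,  0.6297619 ,  0.89041256],
       [ 0.        ,  0.        ,  0.        ,  1.        ]])}
wrist {'intrinsics': array([[371.64829954,   0.        , 318.25665108],
       [  0.        , 371.64829954, 242.33451683],
       [  0.        ,   0.        ,   1.        ]]), 'cam_to_world': array([[ 0.43119268,  0.85912557,  0.27563768,  0.35158069],
       [-0.90225856,  0.41109883,  0.13010472, -0.55210703],
       [-0.00153803, -0.30479666,  0.95241621,  0.38296578],
       [ 0.        ,  0.        ,  0.        ,  1.        ]])}
```

View pics/scene0.png

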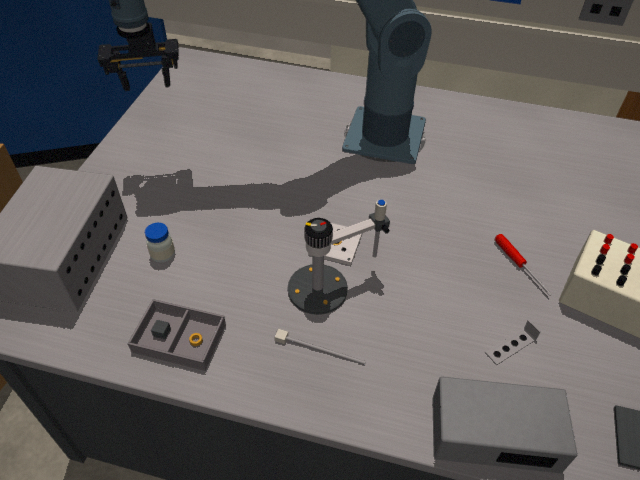

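View pics/side0.png

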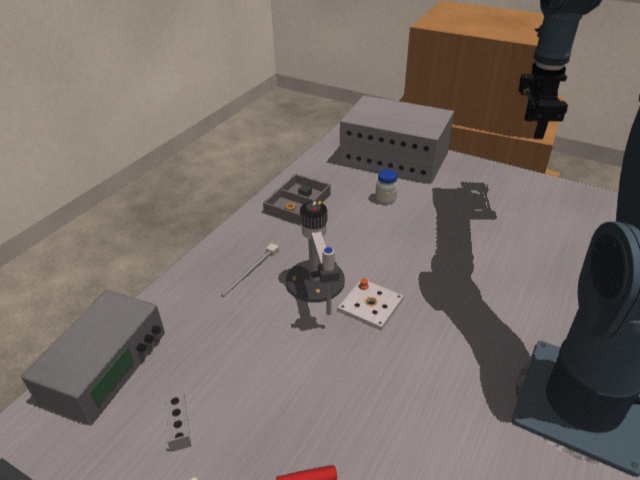

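```bash
cat > h.py <<'E'
import numpy as np, cv2
from plant import monitor, imaging
def ray(n,u,v,M=None):
    M=M or imaging.camera_model(n); K=M["intrinsics"];T=M["cam_to_world"]
    x=(u-K[0,2])/K[0,0]; y=(v-K[1,2])/K[1,1]
    if n=="wrist":
        r=np.hypot(x,y); s=np.sin(r)/max(r,1e-9); d=np.array([x*s,-y*s,-np.cos(r)])
    else: d=np.array([x,-y,-1.])
    return T[:3,3],T[:3,:3]@d
def onz(n,u,v,z,M=None):
    o,d=ray(n,u,v,M); return o+d*(z-o[2])/d[2]
def proj(n,p,M=None):
    M=M or imaging.camera_model(n); K=M["intrinsics"];T=M["cam_to_world"]
    c=T[:3,:3].T@(np.array(p)-T[:3,3]); x,y,z=c[0],-c[1],-c[2]
    if n=="wrist":
        r=np.hypot(x,y); k=np.arctan2(r,z)/max(r,1e-9); x,y=x*k,y*k
    else: x,y=x/z,y/z
    return np.array([K[0,0]*x+K[0,2],K[1,1]*y+K[1,2]])
def blobs(im,lo,hi,box,amin=4):
    h=cv2.cvtColor(im,cv2.COLOR_RGB2HSV); m=cv2.inRange(h,np.array(lo),np.array(hi))
    x0,y0,x1,y1=box; k=np.zeros_like(m); k[y0:y1,x0:x1]=m[y0:y1,x0:x1]
    n,l,s,c=cv2.connectedComponentsWithStats(k)
    return [(c[i].round(1),s[i][:5]) for i in range(1,n) if s[i][4]>=amin]
E
python3 - <<'E'
from h import *
np.set_printoptions(precision=4,suppress=True)
s=cv2.imread("pics/scene0.png")[:,:,::-1].copy(); d=cv2.imread("pics/side0.png")[:,:,::-1].copy()
for n,im,bx,z in(("scene",s,(365,190,400,215),.222),("side",d,(310,235,350,265),.222)):
    for c,st in blobs(im,(100,120,60),(130,255,255),bx): print("blue",n,c,st,onz(n,*c,z))
for c,st in blobs(d,(10,80,60),(35,255,255),(335,280,405,330)): print("brass?",c,st,onz("side",*c,.012))
for n,im,bx in(("scene",s,(285,205,345,245)),("side",d,(290,195,340,225))):
    for nm,lo,hi in(("yel",(22,120,90),(38,255,255)),("red",(0,120,60),(8,255,255))):
        for c,st in blobs(im,lo,hi,bx,2): print(nm,n,c,st,onz(n,*c,.216 if nm=="yel" else .221))
# plate in side
h=cv2.cvtColor(d,cv2.COLOR_RGB2HSV)
print([onz("side",*p,.012) for p in((371,281),(404,296),(381,327),(338,306))])
# base: orange screws on base top z=.014
for c,st in blobs(s,(10,120,60),(25,255,255),(285,260,350,310),2): print("screw scene",c,onz("scene",*c,.014))
a=cv2.resize(s[180:320,270:410],None,fx=4,fy=4,interpolation=2);b=cv2.resize(d[190:330,285:425],None,fx=4,fy=4,interpolation=2)
cv2.imwrite("pics/c1.png",cv2.resize(np.hstack([a,b]),(800,400))[:,:,::-1])
E
```

```text
blue scene [381.1 201.9] [378 200   7   5  30] [0.5134 0.069  0.222 ]
blue side [328.  249.7] [325 248   7   5  27] [0.5122 0.069  0.222 ]
brass? [370.9 301. ] [365 297  13   9  61] [ 0.462  -0.0377  0.012 ]
yel scene [308.  223.5] [306 222   5   4  16] [ 0.6112 -0.0658  0.216 ]
yel scene [335.  243.5] [335 243   1   2   2] [0.6498 0.0014 0.216 ]
red scene [322.9 222.9] [320 221   7   4  17] [ 0.6058 -0.0354  0.221 ]
red side [313.9 208.6] [313 207   3   4  11] [ 0.6045 -0.0352  0.221 ]
[array([ 0.4902, -0.0969,  0.012 ]), array([ 0.4028, -0.0885,  0.012 ]), array([0.4093, 0.022 , 0.012 ]), array([0.5196, 0.0119, 0.012 ])]
screw scene [310.2 269. ] [ 0.5698 -0.0724  0.014 ]
screw scene [337.  278.5] [ 0.5806 -0.0041  0.014 ]
screw scene [297.  290.9] [ 0.6403 -0.0844  0.014 ]
screw scene [325.1 301.8] [ 0.6528 -0.0142  0.014 ]
```

View pics/c1.png

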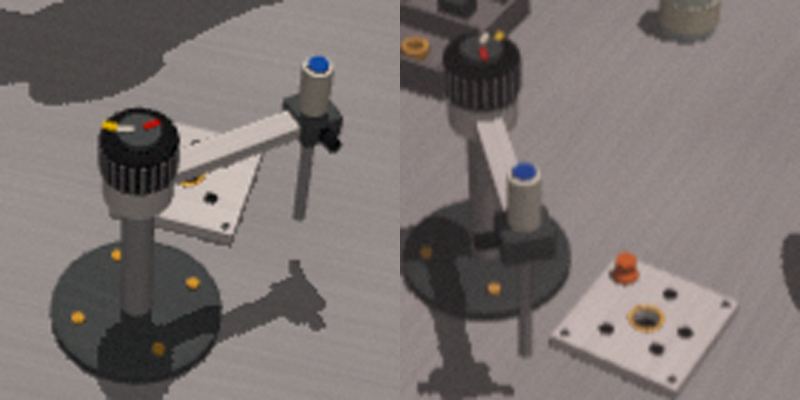

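Post axis is about (0.611,-0.044), from the base screws. The well is at (0.462,-0.038), radius 149 mm, and the head at (0.513,0.069), radius 149 mm; both match the stated 150 mm. The arm needs to swing about +46.6°. The yellow index gives collar ≈0.27. Next I move above the head.

```bash
R='[[0.492,-0.491,-0.03],[0,0,0],-1]'; python3 -m jog '[[[0.492,-0.491,-0.03],[0,0,0],-1],[[0.492,-0.491,-0.03],[0,0,0],-1],[[0.492,-0.491,-0.03],[0,0,0],-1],[[0.492,-0.491,-0.03],[0,0,0],-1],[[0.492,-0.491,-0.03],[0,0,0],-1],[[0.492,-0.491,-0.03],[0,0,0],-1],[[0.492,-0.491,-0.03],[0,0,0],-1],[[0.492,-0.491,-0.03],[0,0,0],-1]]' 30
```

```text
t: 0.77
ee_pos: [0.3916, -0.2705, 0.419]
ee_rot: [0.975, 0.221, -0.0, -0.0]
contact_force: [0.7, 0.1, 0.7]
grip_width: 0.0881
```

```bash
python3 -m jog '[[[0.257,-0.256,-0.016],[0,0,0.486],-1],[[0.257,-0.256,-0.016],[0,0,0.486],-1],[[0.257,-0.256,-0.016],[0,0,0.486],-1],[[0.257,-0.256,-0.016],[0,0,0.486],-1],[[0.257,-0.256,-0.016],[0,0,0.486],-1],[[0.257,-0.256,-0.016],[0,0,0.486],-1],[[0.257,-0.256,-0.016],[0,0,0.486],-1],[[0.257,-0.256,-0.016],[0,0,0.486],-1]]'
python3 -m jog '[[[0,0,0],[0,0,0],-1],[[0,0,0],[0,0,0],-1],[[0,0,0],[0,0,0],-1]]'
python3 - <<'E'
from h import *
print(monitor.state()["ee_pos"],monitor.state()["ee_rot"])
M=imaging.camera_model("wrist"); im=imaging.camera("wrist"); cv2.imwrite("pics/w1.png",im[:,:,::-1]); np.save("w1.npy",M,allow_pickle=True)
for c,st in blobs(im,(100,120,60),(130,255,255),(0,0,640,480),20): print(c,st,onz("wrist",*c,.222,M))
E
```

```text
t: 1.43
ee_pos: [0.4948, 0.0193, 0.4327]
ee_rot: [1.0, -0.02, -0.0, 0.0]
contact_force: [0.7, -0.3, -0.6]
grip_width: 0.088
t: 1.68
ee_pos: [0.4945, 0.0169, 0.4322]
ee_rot: [1.0, -0.02, -0.001, 0.0]
contact_force: [0.2, -0.6, -0.4]
grip_width: 0.0881
[0.49450204 0.01689665 0.43220307] [ 9.99799082e-01 -2.00335624e-02 -5.88365202e-04  3.26228655e-04]
[224.3 243.6] [211 230  28  28 613] [0.51426176 0.06735155 0.222     ]
```

View pics/w1.png

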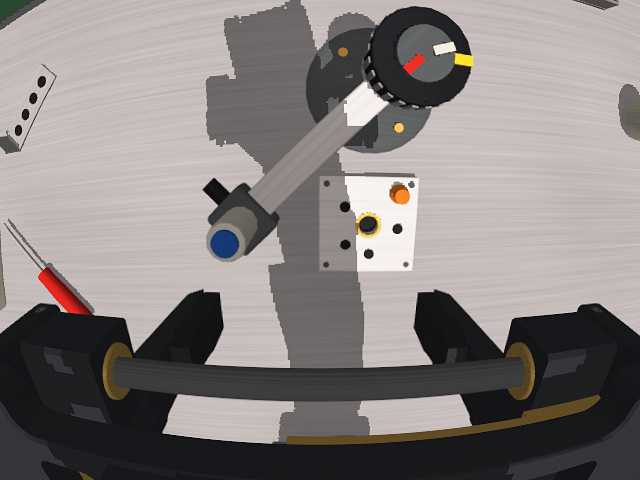

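The wrist view shows the head button at (224,244), the well ring at (368,225), the collar cap near (425,53), and the yellow index at (463,60). It puts the head at (0.514,0.067), which agrees with the fixed cameras.

```bash
python3 -m jog '[[[0.017,-0.052,0],[0,0,0],-1],[[0.017,-0.052,0],[0,0,0],-1],[[0.017,-0.052,0.03],[0,0,0],-1],[[0.017,-0.052,0.055],[0,0,0],-1],[[0.017,-0.052,0.08],[0,0,0],-1],[[0.017,-0.052,0.08],[0,0,0],-1],[[0.017,-0.052,0.08],[0,0,0],-1]]' 30
python3 - <<'E'
from h import *
M=np.load("w1.npy",allow_pickle=True).item(); im=cv2.imread("pics/w1.png")[:,:,::-1].copy()
for c,st in blobs(im,(18,120,100),(35,255,255),(340,40,480,240),20): print(c,st,onz("wrist",*c,.012,M),onz("wrist",*c,.216,M))
# collar: dark outline
g=cv2.cvtColor(im,cv2.COLOR_RGB2GRAY); h=cv2.cvtColor(im,cv2.COLOR_RGB2HSV)
print("well guess",onz("wrist",368,225,.012,M),"cap",onz("wrist",425,53,.221,M))
for p in((327,184),(411,184),(405,265),(326,265)):print(onz("wrist",*p,.012,M))
for c,st in blobs(im,(0,120,100),(8,255,255),(390,30,450,90),20):print("red",c,onz("wrist",*c,.221,M))
E
```

```text
t: 2.32
ee_pos: [0.5134, 0.0672, 0.3521]
ee_rot: [1.0, -0.021, -0.001, 0.001]
contact_force: [0.0, -0.0, 1.0]
grip_width: 0.088
[343.1  51.6] [340  47   8  10  62] [ 0.65474391 -0.01597108  0.012     ] [ 0.61328334 -0.00082142  0.216     ]
[463.4  59.5] [454  53  19  14 210] [ 0.65072175 -0.14993207  0.012     ] [ 0.61131676 -0.06631983  0.216     ]
[398.3 127.2] [394 123  10   9  69] [ 0.57169082 -0.07246028  0.012     ] [ 0.57267566 -0.02844105  0.216     ]
[368.1 224.6] [356 213  25  25 196] [ 0.46409044 -0.03798647  0.012     ] [ 0.52006591 -0.01158554  0.216     ]
well guess [ 0.46363055 -0.0378719   0.012     ] cap [ 0.61239877 -0.04286299  0.221     ]
[0.51141837 0.00643703 0.012     ]
[ 0.50901843 -0.0865356   0.012     ]
[ 0.41348219 -0.08208139  0.012     ]
[0.41775513 0.01074677 0.012     ]
red [413.6  63.4] [ 0.60644854 -0.03646346  0.221     ]
```

```bash
python3 -m jog '[[[0,0,0],[0,0,0],1],[[0,0,0],[0,0,0],1],[[0,0,0],[0,0,0],1],[[0,0,0],[0,0,0],1],[[0,0,0],[0,0,0],1],[[0,0,0],[0,0,0],1],[[0,0,0],[0,0,0],1]]' 35
```

```text
t: 2.9
ee_pos: [0.5139, 0.0687, 0.3529]
ee_rot: [1.0, -0.02, 0.0, -0.0]
contact_force: [-0.2, -0.7, -0.1]
grip_width: 0.0433
```

```bash
python3 -m jog '[[[0,0,0],[0,0,0],1],[[0,0,0],[0,0,0],1],[[0,0,0],[0,0,0],1],[[0,0,0],[0,0,0],1],[[0,0,0],[0,0,0],1],[[0,0,0],[0,0,0],1]]' 35
```

```text
t: 3.4
ee_pos: [0.5139, 0.0682, 0.3526]
ee_rot: [1.0, -0.02, -0.0, 0.0]
contact_force: [0.2, -2.4, 1.6]
grip_width: 0.0227
```

```bash
python3 -m jog '[[[-0.0065,0.0065,0],[0,0,0],1],[[-0.013,0.0144,0],[0,0,0],1],[[-0.0196,0.0228,0],[0,0,0],1],[[-0.0253,0.0316,0],[0,0,0],1],[[-0.0304,0.0407,0],[0,0,0],1],[[-0.0348,0.0502,0],[0,0,0],1],[[-0.0386,0.06,0],[0,0,0],1]]'
python3 -m jog '[[[-0.003,0.01,0],[0,0,0],1],[[-0.0054,0.0202,0],[0,0,0],1],[[-0.007,0.0305,0],[0,0,0],1],[[-0.0078,0.04,0],[0,0,0],1],[[-0.0081,0.0465,0],[0,0,0],1],[[-0.0081,0.0465,0],[0,0,0],1],[[-0.0081,0.0465,0],[0,0,0],1],[[-0.0081,0.0465,0],[0,0,0],1]]'
```

```text
t: 3.98
ee_pos: [0.4715, 0.0145, 0.3525]
ee_rot: [1.0, -0.017, -0.001, -0.003]
contact_force: [-6.5, 13.6, 3.5]
grip_width: 0.0228
t: 4.65
ee_pos: [0.4616, -0.0341, 0.3525]
ee_rot: [1.0, -0.019, -0.002, -0.001]
contact_force: [-5.6, 3.8, 5.0]
grip_width: 0.0234
```

```bash
python3 -m jog '[[[0,0.003,0],[0,0,0],1],[[0,0.004,0],[0,0,0],1],[[0,0.004,0],[0,0,0],1],[[0,0.004,0],[0,0,0],1]]'
python3 -m jog '[[[0,0,0],[0,0,0],-1],[[0,0,0],[0,0,0],-1],[[0,0,0],[0,0,0],-1],[[0,0,0],[0,0,0],-1],[[0,0,0],[0,0,0],-1],[[0,0,-0.03],[0,0,0],-1],[[-0.04,0,-0.08],[0,0,0],-1],[[-0.04,0,-0.08],[0,0,0],-1]]'
python3 -m jog '[[[-0.04,0,0],[0,0,0],-1],[[-0.06,0,0],[0,0,0],-1],[[-0.06,0,0],[0,0,0],-1]]'
python3 - <<'E'
from h import *
M=imaging.camera_model("wrist"); im=imaging.camera("wrist"); cv2.imwrite("pics/w2.png",im[:,:,::-1]); np.save("w2.npy",M,allow_pickle=True)
s=imaging.camera("scene");d=imaging.camera("side")
cv2.imwrite("pics/s2.png",s[:,:,::-1]);cv2.imwrite("pics/d2.png",d[:,:,::-1])
for n,i in(("wrist",im),("scene",s),("side",d)):
    u,v=map(int,proj(n,(.4616,-.0377,.222),M if n=="wrist" else None)); w=80 if n=="wrist" else 20
    for c,st in blobs(i,(100,120,60),(130,255,255),(max(u-w,0),max(v-w,0),u+w,v+w),8): print(n,c,st,onz(n,*c,.222,M if n=="wrist" else None))
a=np.hstack([cv2.resize(im[0:300,170:470],(400,400)),cv2.resize(d[190:330,300:440],(400,400),interpolation=2)])
cv2.imwrite("pics/c2.png",a[:,:,::-1])
E
```

```text
t: 4.98
ee_pos: [0.4616, -0.037, 0.3525]
ee_rot: [1.0, -0.018, -0.002, -0.002]
contact_force: [-4.7, 7.4, 6.0]
grip_width: 0.0229
t: 5.65
ee_pos: [0.4222, -0.0382, 0.4349]
ee_rot: [1.0, -0.02, 0.001, -0.0]
contact_force: [0.6, 0.7, -0.6]
grip_width: 0.0744
t: 5.9
ee_pos: [0.3594, -0.0361, 0.4325]
ee_rot: [1.0, -0.021, -0.001, 0.001]
contact_force: [0.6, -0.3, -0.8]
grip_width: 0.0879
wrist [310.2  78.4] [295  64  32  30 748] [ 0.46332326 -0.03659434  0.222     ]
scene [339.2 177.9] [336 176   7   5  29] [ 0.46404163 -0.03518181  0.222     ]
side [374.8 228.2] [372 227   6   4  16] [ 0.46242158 -0.03495066  0.222     ]
```

View pics/c2.png

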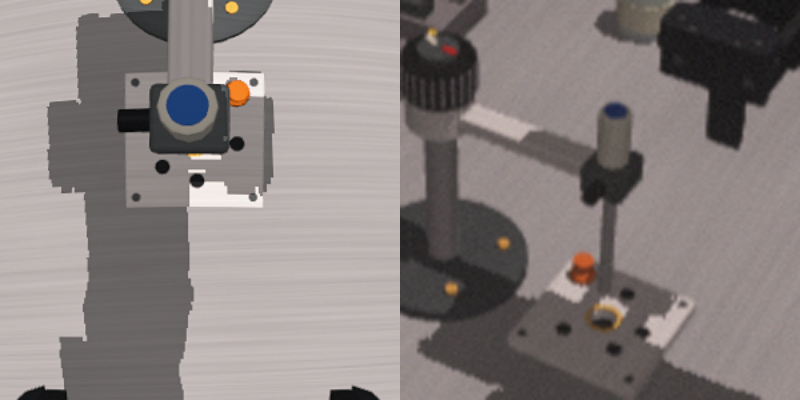

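The side crop shows the probe hanging over the ring, with its tip slightly to the +y side. The estimates of that offset are +1.4 mm (wrist) and +2.7 mm (side). The lock turn will also drag the arm towards +y, so I re-pinch and shift about 3 mm towards -y.

```bash
python3 -m jog '[[[0.04,0,0],[0,0,0],-1],[[0.08,0,0],[0,0,0],-1],[[0.1,0,0.0],[0,0,0],-1],[[0.1,0,0.0],[0,0,0],-1],[[0.1,0,0.04],[0,0,0],-1],[[0.1,0,0.08],[0,0,0],-1],[[0.1,0,0.08],[0,0,0],-1]]' 
python3 -m jog '[[[0,0,0],[0,0,0],1],[[0,0,0],[0,0,0],1],[[0,0,0],[0,0,0],1],[[0,0,0],[0,0,0],1],[[0,0,0],[0,0,0],1],[[0,0,0],[0,0,0],1],[[0,0,0],[0,0,0],1],[[0,0,0],[0,0,0],1]]' 35
python3 -m jog '[[[0,0,0],[0,0,0],1],[[0,0,0],[0,0,0],1],[[0,0,0],[0,0,0],1],[[0,0,0],[0,0,0],1],[[0,0,0],[0,0,0],1],[[0,0,0],[0,0,0],1],[[0,0,0],[0,0,0],1]]' 35
```

```text
t: 6.63
ee_pos: [0.4604, -0.0399, 0.3466]
ee_rot: [1.0, -0.02, -0.006, -0.0]
contact_force: [-1.4, 0.5, -0.5]
grip_width: 0.0885
t: 7.3
ee_pos: [0.4628, -0.0399, 0.353]
ee_rot: [1.0, -0.02, 0.0, 0.0]
contact_force: [-0.1, -0.3, -0.6]
grip_width: 0.037
t: 7.88
ee_pos: [0.4628, -0.0387, 0.3527]
ee_rot: [1.0, -0.019, -0.0, -0.001]
contact_force: [-0.4, 6.2, 2.8]
grip_width: 0.023
```

```bash
python3 -m jog '[[[0,0.0015,0],[0,0,0],1],[[0,0.0015,0],[0,0,0],1],[[0,0.0015,0],[0,0,0],1],[[0,0.0015,0],[0,0,0],1]]'
python3 -m jog '[[[0,0,0],[0,0,0],-1],[[0,0,0],[0,0,0],-1],[[0,0,0],[0,0,0],-1],[[0,0,0],[0,0,0],-1],[[0,0,0],[0,0,0],-1],[[0,0,-0.03],[0,0,0],-1],[[-0.04,0,-0.08],[0,0,0],-1],[[-0.04,0,-0.08],[0,0,0],-1]]'
python3 -m jog '[[[-0.04,0,0],[0,0,0],-1],[[-0.06,0,0],[0,0,0],-1],[[-0.06,0,0],[0,0,0],-1],[[-0.06,0,0],[0,0,0],-1]]'
python3 - <<'E'
from h import *
M=imaging.camera_model("wrist"); im=imaging.camera("wrist"); cv2.imwrite("pics/w3.png",im[:,:,::-1])
s=imaging.camera("scene");d=imaging.camera("side")
for n,i in(("wrist",im),("scene",s),("side",d)):
    m=M if n=="wrist" else None
    u,v=map(int,proj(n,(.4616,-.0377,.222),m)); w=80 if n=="wrist" else 20
    for c,st in blobs(i,(100,120,60),(130,255,255),(max(u-w,0),max(v-w,0),u+w,v+w),8): print(n,c,st,onz(n,*c,.222,m))
    if n!="wrist":
        u,v=map(int,proj(n,(.611,-.044,.216)))
        for c,st in blobs(i,(22,120,90),(38,255,255),(u-25,v-20,u+25,v+20),3): print("yel",n,c,st,onz(n,*c,.216))
E
```

```text
t: 8.22
ee_pos: [0.4627, -0.04, 0.3527]
ee_rot: [1.0, -0.019, -0.0, -0.001]
contact_force: [-1.4, 5.5, 2.8]
grip_width: 0.0234
t: 8.88
ee_pos: [0.4221, -0.0397, 0.4349]
ee_rot: [1.0, -0.02, 0.001, 0.0]
contact_force: [0.9, -0.4, -0.2]
grip_width: 0.0741
t: 9.22
ee_pos: [0.3623, -0.0375, 0.433]
ee_rot: [1.0, -0.02, 0.001, 0.0]
contact_force: [0.1, -0.3, 0.5]
grip_width: 0.0881
wrist [314.1  85.4] [299  71  31  30 746] [ 0.46320843 -0.03976397  0.222     ]
scene [337.8 177.6] [335 175   7   6  28] [ 0.46393127 -0.03841087  0.222     ]
yel scene [308.4 229.9] [306 228   6   5  17] [ 0.62835509 -0.06011341  0.216     ]
side [375.5 227.3] [373 226   6   4  18] [ 0.46245291 -0.03830445  0.222     ]
```

```bash
python3 -m jog '[[[0.249,-0.004,0],[0,0,0],-1],[[0.249,-0.004,0],[0,0,0],-1],[[0.249,-0.004,0],[0,0,0],-1],[[0.249,-0.004,0],[0,0,0],-1],[[0.249,-0.004,0],[0,0,0],-1],[[0.249,-0.004,0],[0,0,0],-1],[[0.249,-0.004,0],[0,0,0],-1],[[0.249,-0.004,0],[0,0,0],-1]]'; python3 -c "
from plant import monitor as m; print(m.state()['q'],m.state()['torque'])"
```

```text
t: 10.03
ee_pos: [0.6138, -0.0432, 0.4306]
ee_rot: [1.0, -0.02, -0.001, -0.001]
contact_force: [-0.4, 1.2, -0.2]
grip_width: 0.0881
[ 0.19058384  0.46767672 -0.2676954   1.59546708  0.13299193  1.09833764
 -1.72144937] [0.0773845  0.01611032 0.04237489]
```

```bash
python3 -m jog '[[[0,0,0],[0,0,-0.98],-1],[[0,0,0],[0,0,-0.98],-1],[[0,0,0],[0,0,-0.98],-1],[[0,0,0],[0,0,-0.98],-1],[[0,0,0],[0,0,-0.98],-1],[[0,0,0],[0,0,-0.98],-1],[[0,0,0],[0,0,-0.98],-1],[[0,0,0],[0,0,-0.98],-1]]'
python3 -m jog '[[[0,0,0],[0,0,-0.98],-1],[[0,0,0],[0,0,-0.98],-1],[[0,0,0],[0,0,-0.98],-1],[[0,0,0],[0,0,-0.98],-1],[[0,0,0],[0,0,-0.98],-1],[[0,0,0],[0,0,-0.98],-1],[[0,0,0],[0,0,-0.98],-1],[[0,0,0],[0,0,-0.98],-1]]'
python3 -m jog '[[[0,0,0],[0,0,-0.9],-1],[[0,0,0],[0,0,-0.9],-1],[[0,0,0],[0,0,-0.9],-1],[[0,0,0],[0,0,-0.9],-1],[[0,0,0],[0,0,-0.9],-1],[[0,0,0],[0,0,-0.9],-1],[[0,0,0],[0,0,-0.9],-1],[[0,0,0],[0,0,-0.9],-1]]'
python3 -m jog '[[[0,0,0],[0,0,0],-1],[[0,0,0],[0,0,0],-1]]'
python3 - <<'E'
from h import *
s=monitor.state();print(s['q'][6],s['ee_pos'],s['ee_rot'])
M=imaging.camera_model("wrist"); im=imaging.camera("wrist"); cv2.imwrite("pics/w4.png",im[:,:,::-1]); np.save("w4.npy",M,allow_pickle=True)
for p in((.6115,-.0437,.221),(.6115,-.0437,.214)): print(proj("wrist",p,M))
E
```

```text
t: 10.7
ee_pos: [0.611, -0.0434, 0.4326]
ee_rot: [0.89, 0.456, -0.0, 0.0]
contact_force: [0.8, 0.1, -0.7]
grip_width: 0.088
t: 11.37
ee_pos: [0.6109, -0.0434, 0.4325]
ee_rot: [0.571, 0.821, -0.001, -0.0]
contact_force: [-0.0, -0.3, -0.7]
grip_width: 0.0881
t: 12.03
ee_pos: [0.6111, -0.0436, 0.4324]
ee_rot: [0.158, 0.987, -0.0, -0.0]
contact_force: [0.8, -0.2, 0.7]
grip_width: 0.0882
t: 12.2
ee_pos: [0.6114, -0.0434, 0.4326]
ee_rot: [0.162, 0.987, -0.0, -0.0]
contact_force: [0.1, -0.0, 0.4]
grip_width: 0.0883
0.8662565921778689 [ 0.61141551 -0.04339066  0.43259069] [ 1.61805082e-01  9.86822709e-01 -1.85180731e-04 -1.45905494e-04]
[317.94908356 273.69312229]
[317.96360913 269.00586387]
```

View pics/w4.png

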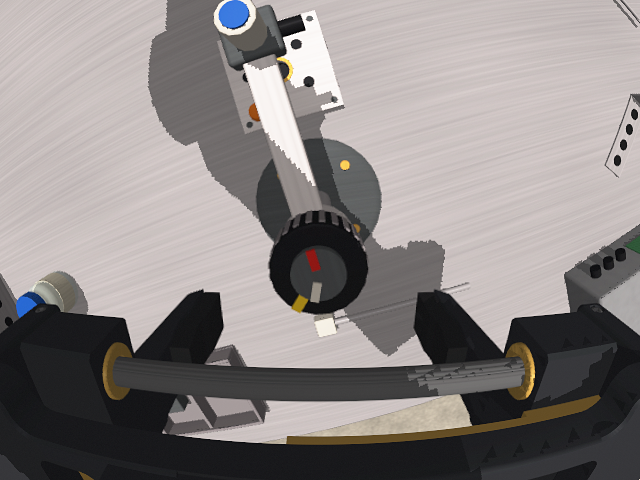

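The cap is centred at about (319,273), against a projected (318,274), so the gripper is over the axis. I descend and grip.

```bash
python3 -m jog '[[[0,0,0.03],[0,0,0],-1],[[0,0,0.06],[0,0,0],-1],[[0,0,0.082],[0,0,0],-1],[[0,0,0.082],[0,0,0],-1],[[0,0,0.082],[0,0,0],1],[[0,0,0.082],[0,0,0],1],[[0,0,0.082],[0,0,0],1],[[0,0,0.082],[0,0,0],1]]' 25
python3 -m jog '[[[0,0,0],[0,0,0],1],[[0,0,0],[0,0,0],1],[[0,0,0],[0,0,0],1],[[0,0,0],[0,0,0],1],[[0,0,0],[0,0,0],1]]' 25
python3 -m jog '[[[0,0,0],[0,0,0.05],1],[[0,0,0],[0,0,0.1],1],[[0,0,0],[0,0,0.15],1],[[0,0,0],[0,0,0.2],1]]' 25
python3 -c "
from plant import monitor as m; print(m.state()['q'][6],m.state()['torque'])"
```

```text
t: 12.92
ee_pos: [0.6123, -0.0432, 0.3523]
ee_rot: [0.16, 0.987, 0.0, 0.001]
contact_force: [0.7, 0.0, 0.2]
grip_width: 0.0633
t: 13.33
ee_pos: [0.6121, -0.0436, 0.3519]
ee_rot: [0.16, 0.987, -0.0, 0.001]
contact_force: [-1.5, -1.6, 5.8]
grip_width: 0.0577
t: 13.67
ee_pos: [0.6121, -0.0435, 0.3519]
ee_rot: [0.259, 0.966, -0.0, 0.001]
contact_force: [-0.8, -1.4, 6.0]
grip_width: 0.0575
0.6338056705062298 [-0.39993044  0.18518185  0.38866131]
```

```bash
cat > c.py <<'E'
from h import *
s=monitor.state();print("q7",s['q'][6].round(3),"tz",s['torque'][2].round(3))
M=imaging.camera_model("wrist"); im=imaging.camera("wrist"); sc=imaging.camera("scene");d=imaging.camera("side")
cv2.imwrite(f"pics/k{s['t']:.2f}.png",im[:,:,::-1])
for n,i in(("scene",sc),("side",d)):
    u,v=map(int,proj(n,(.4616,-.0377,.222)))
    for c,st in blobs(i,(100,120,60),(130,255,255),(u-20,v-20,u+20,v+20),8): print("head",n,c,st[4],onz(n,*c,.222))
for nm,lo,hi,z in(("yel",(18,120,60),(38,255,255),.216),("red",(0,120,60),(8,255,255),.221)):
    u,v=map(int,proj("wrist",(.6115,-.0437,z),M))
    for c,st in blobs(im,lo,hi,(max(u-90,0),max(v-80,0),u+90,v+80),15):
        p=onz("wrist",*c,z,M)-np.array([.6115,-.0437,0]); print(nm,c,st[4],"ang",np.degrees(np.arctan2(p[1],p[0])).round(1),"r",np.hypot(*p[:2]).round(4))
E
python3 -m jog '[[[0,0,0],[0,0,0.07],1],[[0,0,0],[0,0,0.14],1],[[0,0,0],[0,0,0.21],1],[[0,0,0],[0,0,0.28],1],[[0,0,0],[0,0,0.35],1],[[0,0,0],[0,0,0.42],1],[[0,0,0],[0,0,0.5],1],[[0,0,0],[0,0,0.5],1]]' 25
python3 c.py
```

```text
t: 14.33
ee_pos: [0.6123, -0.0432, 0.3519]
ee_rot: [0.49, 0.872, 0.0, 0.001]
contact_force: [-0.4, -1.0, 5.3]
grip_width: 0.0574
q7 0.193 tz -0.315
head side [375.9 227.2] 24 [ 0.46188766 -0.03899071  0.222     ]
red [294.4 347.1] 486 ang 176.7 r 0.0087
```

```bash
ls pics/k*; cp pics/k14.3*.png pics/k1.png
```

```text
pics/k14.33.png
```

View pics/k1.png

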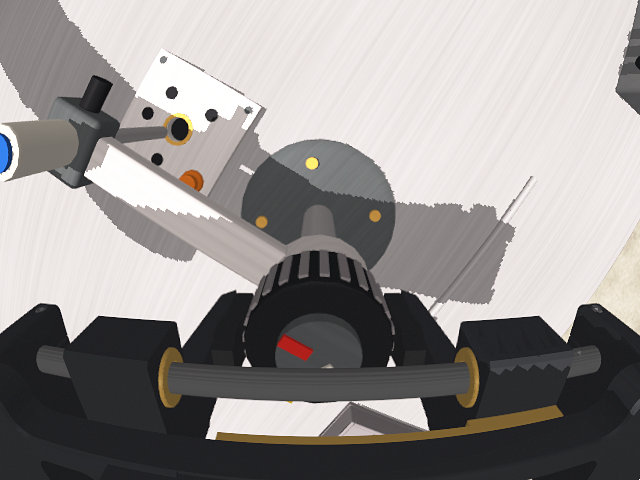

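The yellow bar, just visible at (290,402), has kept its place relative to the fingers, so the collar turns with the grip. The red mark is at 176.7°. The tip at (170,131) is over the well at (180,129). I continue turning.

```bash
T='import sys;from plant import monitor as m;s=m.state();print(s["q"][6].round(3),s["torque"].round(2))'
python3 -m jog '[[[0,0,0],[0,0,0.08],1],[[0,0,0],[0,0,0.17],1],[[0,0,0],[0,0,0.26],1],[[0,0,0],[0,0,0.35],1],[[0,0,0],[0,0,0.44],1],[[0,0,0],[0,0,0.53],1],[[0,0,0],[0,0,0.62],1],[[0,0,0],[0,0,0.7],1]]' 25; python3 -c "$T"
python3 -m jog '[[[0,0,0],[0,0,0.09],1],[[0,0,0],[0,0,0.18],1],[[0,0,0],[0,0,0.27],1],[[0,0,0],[0,0,0.36],1],[[0,0,0],[0,0,0.45],1],[[0,0,0],[0,0,0.54],1],[[0,0,0],[0,0,0.6],1]]' 25; python3 -c "$T"
python3 c.py
python3 - <<'E'
from h import *
M=np.load("w4.npy",allow_pickle=True).item(); im=cv2.imread("pics/w4.png")[:,:,::-1].copy()
for nm,lo,hi,z in(("yel",(18,120,60),(38,255,255),.216),("red",(0,120,60),(8,255,255),.221)):
    for c,st in blobs(im,lo,hi,(265,220,370,320),15):
        p=onz("wrist",*c,z,M)-np.array([.6115,-.0437,0]); print(nm,c,"ang",np.degrees(np.arctan2(p[1],p[0])).round(1),np.hypot(*p[:2]).round(4))
E
```

```text
t: 15.15
ee_pos: [0.6128, -0.0431, 0.3519]
ee_rot: [0.759, 0.651, 0.002, 0.001]
contact_force: [3.7, 0.1, 4.5]
grip_width: 0.0576
-0.421 [-0.14 -0.42  0.36]
t: 15.73
ee_pos: [0.6131, -0.0434, 0.3519]
ee_rot: [0.917, 0.398, 0.002, 0.001]
contact_force: [4.2, -0.9, 2.9]
grip_width: 0.0571
-0.949 [-0.11 -0.77  0.41]
q7 -0.949 tz 0.408
head side [375.5 227.4] 17 [ 0.4623122  -0.03800657  0.222     ]
yel [233.  433.7] 32 ang -171.9 r 0.0581
red [305.1 364.9] 79 ang 151.4 r 0.0033
yel [357.  227.2] ang 121.2 0.0332
yel [299.3 303.3] ang -46.2 0.0238
red [312.7 260. ] ang -179.1 0.0086
```

```bash
T='import sys;from plant import monitor as m;s=m.state();print(s["q"][6].round(3),s["torque"].round(2))'
python3 -m jog '[[[0,0,0],[0,0,0.08],1],[[0,0,0],[0,0,0.16],1],[[0,0,0],[0,0,0.22],1],[[0,0,0],[0,0,0.26],1]]' 25; python3 -c "$T"
python3 -m jog '[[[0,0,0],[0,0,0.03],1]]'; python3 -c "$T"
python3 -m jog '[[[0,0,0],[0,0,0.03],1]]'; python3 -c "$T"
python3 -m jog '[[[0,0,0],[0,0,0.03],1]]'; python3 -c "$T"
```

```text
t: 16.22
ee_pos: [0.6133, -0.0435, 0.352]
ee_rot: [0.961, 0.276, 0.003, 0.001]
contact_force: [5.2, -1.4, 3.5]
grip_width: 0.0575
-1.177 [-0.17 -0.98  0.36]
t: 16.3
ee_pos: [0.6132, -0.0436, 0.3519]
ee_rot: [0.965, 0.262, 0.003, 0.001]
contact_force: [5.2, -1.7, 3.8]
grip_width: 0.0574
-1.202 [-0.21 -1.03  0.42]
t: 16.38
ee_pos: [0.6133, -0.0436, 0.3519]
ee_rot: [0.969, 0.248, 0.003, 0.001]
contact_force: [5.8, -2.3, 2.1]
grip_width: 0.0573
-1.228 [-0.24 -1.03  0.38]
t: 16.47
ee_pos: [0.6133, -0.0436, 0.3519]
ee_rot: [0.972, 0.234, 0.003, 0.001]
contact_force: [5.5, -2.1, 2.9]
grip_width: 0.0573
-1.254 [-0.17 -1.    0.9 ]
```

Torque jumped from 0.4 to 0.9 N m after 2.35 rad, where I expected the stop (2.37). I relax slightly and look.

```bash
T='import sys;from plant import monitor as m;s=m.state();print(s["q"][6].round(3),s["torque"].round(2))'
python3 -m jog '[[[0,0,0],[0,0,-0.01],1],[[0,0,0],[0,0,-0.01],1],[[0,0,0],[0,0,-0.01],1]]'; python3 -c "$T"; python3 c.py
```

```text
t: 16.72
ee_pos: [0.6133, -0.0437, 0.3519]
ee_rot: [0.971, 0.238, 0.003, 0.001]
contact_force: [6.0, -1.5, 3.1]
grip_width: 0.0575
-1.245 [-0.18 -1.02 -0.06]
q7 -1.245 tz -0.064
head side [375.5 227.2] 16 [ 0.46259368 -0.03860247  0.222     ]
yel [239.8 434.4] 72 ang 170.7 r 0.0561
yel [390.8 434.7] 48 ang -115.8 r 0.0561
red [310.  365.9] 33 ang 142.7 r 0.002
```

```bash
T='import sys;from plant import monitor as m;s=m.state();print(s["q"][6].round(3),s["torque"].round(2),s["ee_rot"].round(4))'
python3 -m jog '[[[0,0,0],[0,0,0.005],1],[[0,0,0],[0,0,0.01],1]]'; python3 -c "$T"
python3 -m jog '[[[0,0,0],[0,0,0],1],[[0,0,0],[0,0,0],1]]'; python3 -c "$T"
```

```text
t: 17.03
ee_pos: [0.6133, -0.0436, 0.3519]
ee_rot: [0.972, 0.234, 0.003, 0.001]
contact_force: [5.5, -2.2, 2.3]
grip_width: 0.0573
-1.253 [-0.24 -0.98  0.72] [9.722e-01 2.342e-01 2.600e-03 8.000e-04]
t: 17.2
ee_pos: [0.6133, -0.0436, 0.3519]
ee_rot: [0.972, 0.234, 0.003, 0.001]
contact_force: [5.3, -2.3, 3.3]
grip_width: 0.0575
-1.253 [-0.23 -0.98  0.62] [9.721e-01 2.345e-01 2.600e-03 9.000e-04]
```

A sustained 0.62–0.72 N m, well above the 0.4 N m friction, with no motion: the collar is home. I relax, release, lift and check.

```bash
python3 -m jog '[[[0,0,0],[0,0,-0.008],1],[[0,0,0],[0,0,-0.008],1],[[0,0,0],[0,0,-0.008],-1],[[0,0,0],[0,0,-0.008],-1],[[0,0,0],[0,0,-0.008],-1],[[0,0,0],[0,0,-0.008],-1],[[0,0,0],[0,0,-0.008],-1],[[0,0,0],[0,0,-0.008],-1]]'
python3 -m jog '[[[0,0,-0.02],[0,0,0],-1],[[0,0,-0.05],[0,0,0],-1],[[0,0,-0.09],[0,0,0],-1],[[0,0,-0.12],[0,0,0],-1],[[0,0,-0.12],[0,0,0],-1],[[0,0,-0.12],[0,0,0],-1],[[0,0,-0.12],[0,0,0],-1]]'
python3 c.py; cp pics/k18*.png pics/f.png
python3 - <<'E'
from h import *
d=imaging.camera("side");w=cv2.imread("pics/f.png")[:,:,::-1]
cv2.imwrite("pics/f2.png",np.hstack([cv2.resize(w,(533,400)),cv2.resize(d[190:330,310:404],(267,400),interpolation=2)])[:,:,::-1])
E
```

```text
t: 17.87
ee_pos: [0.6116, -0.0432, 0.3504]
ee_rot: [0.972, 0.237, -0.0, -0.0]
contact_force: [-0.4, -0.3, 0.3]
grip_width: 0.0881
t: 18.45
ee_pos: [0.6114, -0.0434, 0.4697]
ee_rot: [0.972, 0.237, -0.001, -0.0]
contact_force: [-1.7, 0.7, -0.4]
grip_width: 0.088
q7 -1.21 tz 0.002
head scene [337.9 177.7] 27 [ 0.46419038 -0.03811874  0.222     ]
head side [375.6 227.5] 16 [ 0.46199518 -0.03780582  0.222     ]
yel [361.9 187.6] 56 ang -6.3 r 0.0492
yel [278.3 200. ] 56 ang 65.7 r 0.0419
yel [304.2 274. ] 136 ang 178.7 r 0.0207
yel [258.9 288.4] 69 ang 152.4 r 0.0509
red [313.9 260.7] 141 ang -178.9 r 0.0074
```

View pics/f2.png

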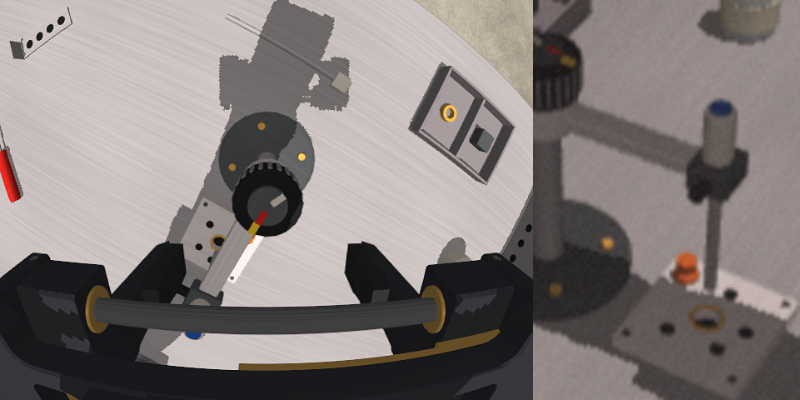

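The yellow bar sits in line with the red mark: 178.7°, against about 178° for the arm direction. The head at y≈-0.038 is over the well at -0.038, and the gripper is clear.

```bash
python3 -c "
from plant import job; print(job.job_done())"
```

```text
the job is handed in; nothing more can be done
None
```

The probe is over the well and the collar is locked at its stop. I handed the job in at about 18.6 s with the gripper open and lifted clear.

- **Swing:** I pinched the probe head and swung the arm about 47° to the well. I then re-gripped to correct it by about 3 mm towards the robot's right and let go with the collar still loose.
- **Lock:** One grasp turned the collar about 2.35 rad clockwise. At the end the torque rose from 0.4 to about 0.9 N m. A gentler second push held 0.62–0.72 N m without motion, so I took that as the stop and let go.

**Last checks:**
- **Index:** The yellow index reads 178.7° and the arm direction is about 178°, so they line up to within about 0.02 rad.
- **Probe:** The fixed cameras put the probe head at (0.462–0.464, -0.038) and the well at about (0.463, -0.038). The head did not move measurably during locking. I measured the head, not the tip, and took the tip as hanging straight below it.
- **Camera disagreement:** The views differed by 1–2 mm, within the stated calibration.
- **Bystanders:** None was approached, and the ones visible in the last pictures look undisturbed. I did not measure them again at the end.

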